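# Bring the jar microscope up to its focus stop

## Task

The microscope that looks at the culture jar is parked back along its focus rail: with closed fingertips press the thumb plate in the middle of its carriage right down to free the brake, keep it down while you push the carriage along the rail until it rests against the stop block with the white index line, then let the plate spring up so that the carriage stays clamped there. Do not drag the carriage with the brake on, do not push on the microscope itself, and do not shift the stop block. Leave the jar, the small jar, the screw band and the lens cap standing where they are.

Things in the scene. Friction and masses are not known exactly. Their poses are not given: they have to be found in the camera images.
- rail: Fixed focus rail: aluminium T-slot profile 40 mm wide, 400 mm long, top 32 mm above the work surface. Origin on the work surface below it, 20 mm forward of its middle; +y runs forward along the rail, from the parked carriage to the stop block and jar, +x across it (to the far side), z up. A round plate, 104 mm across, 10 mm high, centred 265 mm forward of the origin, carries the jar
- thumb_top (a point): Middle of the upper face of the black thumb plate in the middle of the carriage: 46 mm across the rail, 56 mm along it; this face is 54 mm above the work surface when up, 10 mm above the carriage deck. A cross ridge 4 mm high and 4 mm thick on its front and rear edges leaves 48 mm of flat between, so a fingertip pressing here can also push on the ridge. Moves with the plate; axes as the rail's
- thumb (a joint): How far the thumb plate is pressed straight down, m: 0 up (brake on), 0.005 fully down against a solid end. Sprung: about 5 N presses it 2 mm, where the brake lets go, and about 7.5 N holds it fully down. When released it springs up by itself and the brake comes back on
- carriage (a joint): Position of the carriage along the rail, m, growing forward (rail +y); at 0 the carriage's middle lies 140 mm behind the rail's origin. Starts between 0 and 0.07. With the brake off it slides with about 1 N plus slight drag; with the brake on it holds against about 12 to 17 N. The carriage is 64 mm wide and 150 mm long, its deck 44 mm high
- carriage_front (a point): Middle of the carriage's front edge, 75 mm forward of the middle of the thumb plate, 39 mm above the work surface. It meets stop_face when the carriage is home
- stop_face (a point): Middle of the rear face of the stop block, which the carriage meets, 39 mm above the work surface. The block is a dark steel bridge over the rail, 76 mm across it, 20 mm along it, top at 44 mm, with a white index line along the rear edge of both wings and a black thumbscrew on its -x side. Screwed down 85 to 125 mm forward of the rail's origin; slips only above about 80 N
- stop (a joint): Position of the stop block along the rail, m, growing forward: its rear face lies 85 mm plus this forward of the rail's origin. Starts between 0 and 0.04 and must stay as it is
- scope: Hand-held digital microscope: black and white barrel 32 mm thick, 105 mm long, along the rail above the front of the carriage and carried by it. Origin on the work surface below the middle of the thumb plate; the barrel's axis is 80 mm high, the top of its ring mount 101 mm, its rear end 45 mm and its nose 150 mm forward of the middle of the thumb plate. Not to be pushed on
- jar: The glass culture jar with steel screw lid, 82 mm across and 126 mm high, loose on the round plate in front of the rail. Origin at the centre of its underside
- small_jar: Empty lidded glass jar, 66 mm across and 93 mm high, loose on the work surface on the far side of the rail. Origin at the centre of its underside
- band: Steel screw band, a ring 82 mm across and 16 mm high, lying loose on the far side of the rail. Origin at the centre of its underside
- cap: The microscope's white lens cap, 37 mm across and 14 mm high, lying loose on the robot's side of the rail. Origin at the centre of its underside

How it is judged:
By the outcome, as a careful person would: the job done as asked, in the order asked, and still so for the second after the job is handed in, with the robot touching nothing.
It also fails if it takes over 38 s, if anything falls off the work surface, if the arm or the gripper's body presses on something with over 40 N, if the wrist force passes 120 N, or if a joint passes its speed limit or range.

## Robot

A 6-joint arm with a two-finger parallel gripper is mounted at the origin on the work surface. World frame = base frame: x ahead of the robot, y to its left, z up, the work surface at z = 0. Lengths are in m, angles in rad, forces in N, time in s.
With the tool pointing down it reaches from about 0.35 to 0.925 m from the base axis. Payload 6.4 kg.
Tool frame: the origin (TCP) lies midway between the tips of the shut fingers; the grasp point (between the pads) lies 19 mm behind it (r.grip_point_offset is the distance from the TCP to the grasp point, in m); z points along the fingers, y is the line along which they close (so a half turn about z gives the same grasp; the last joint's range is limited). The gripper opens to 94 mm and grips with 3 to 60 N. Pads are 16 mm wide; open, the fingers measure 119 mm over their backs; the gripper's body (75 mm by 177 mm) begins 78 mm behind the grasp point.
Start: joints at [-1.426, 0.245, 1.558, -0, 1.339, -0.174], TCP at [0.204, -0.617, 0.205] pointing down, gripper open.
Joint ranges: [-3.13, 3.13], [-1.02, 2.26], [0.13, 2.54], [-0.95, 4.09], [0.21, 2.88], [-2.74, 2.74]. Speed limits (rad/s): [2.57, 2.57, 3.14, 3.14, 3.14, 3.14].

## Interface

Orientations are given as a unit quaternion [x, y, z, w].
In Python, from cell import r gives the robot as it stands. The module is installed in compiled form; this text tells all that it offers. Calls block until the motion is done:
- r.movep(position, orientation): joint-space move of the TCP to a pose.
- r.move_linear(position, vel=0.15, rotation=None): straight line of the TCP; rotation=None keeps the orientation; vel is the mean speed in m/s.
- r.move_j(angles): joint-space move.
- r.move_gripper(opening): finger opening in m; the grip force is fixed at half the most; returns when the fingers have stopped.
- r.dwell(seconds).
- r.solve_ik(position, orientation): joint angles nearest the present ones, or None.
- r.observe(): the state.
- r.camera(name): name is "side" or "top" or "wrist"; returns a dict with "img" (480x640x3 uint8, blue, green, red), "fx", "fy", "cx", "cy" (pixels), "R" (3x3) and "t" (3): a world point X has camera coordinates R X + t; the wrist camera has in their place "T_tool_cam" (4x4, takes a point from camera to tool coordinates, whose origin is the TCP and whose axes are the flange's). Camera axes: x right, y down, z forward; pixel columns grow to the right and rows downward; lengths in m; the calibration is good to about 2 mm. A picture is of the moment at which its call begins: read the wrist's pose just before it. There is no depth.
A pose or a line that the arm cannot do raises r.IKError and nothing moves.
- r.close_job(): hands the job in; it is judged then, once.
The state is a dict: "clock": time; "q": joint angles; "qd": joint speeds; "effort": joint torques, N m; "ee_pos": TCP position; "eef_rot": TCP orientation; "ft_force": force on the tool from outside, world axes, zero at the start; "moment": the same for the moment, N m; "grip_width": finger opening in m; "grip_force": force on a finger pad.
Only numpy, scipy, OpenCV 4.12 (cv2) and the standard library are available. Lean on these libraries where they do the work, as an engineer would, in place of code of your own. Each camera call takes 0.05 s, during which the arm holds its last target. There are 200 camera calls.

## Working session

There is one attempt and no reset: what is moved stays moved. The work goes in short steps, each a Python script; the robot and the scene stay as the last script left them, time stands still between calls to the robot, and variables do not carry over. Pictures are saved under pics/ and viewed, at most 10 in all, crops included, and the job is handed in when it is done.

```bash
mkdir -p pics; python3 - <<'E'
from cell import r
import cv2
for n in("top","side"):
    c=r.camera(n); cv2.imwrite(f"pics/{n}0.png",c["img"]); print(n,c["fx"],c["cx"],c["cy"],c["R"],c["t"])
o=r.observe();print(o["clock"],o["eef_rot"],o["ee_pos"],o["ft_force"])
E
```

```text
top 452.0610326743834 330.1565395042333 239.57667223274305 [[ 0.1227142  -0.99242505  0.00580853]
 [-0.96936327 -0.12111333 -0.21369701]
 [ 0.21278175  0.02059308 -0.97688272]] [0.02485675 0.58533664 0.63352274]
side 477.97151209373925 322.24093590131827 241.31522835540326 [[-0.81088978 -0.58496682  0.01647974]
 [-0.33665962  0.44327832 -0.83076148]
 [ 0.47866278 -0.67920406 -0.55638457]] [0.52019553 0.20807413 0.60586365]
0.1 [ 9.87322603e-01  1.58724159e-01 -8.02965898e-06 -8.48080342e-04] [ 0.20363615 -0.61671308  0.20449678] [ 0.65875004 -0.28477334 -0.14062321]
```

View pics/top0.png

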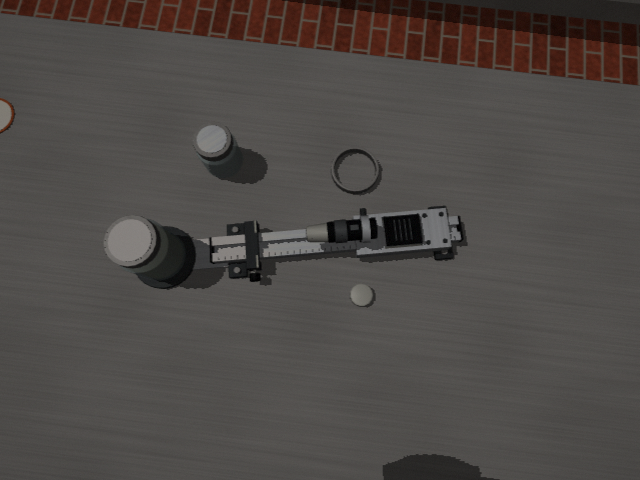

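View pics/side0.png

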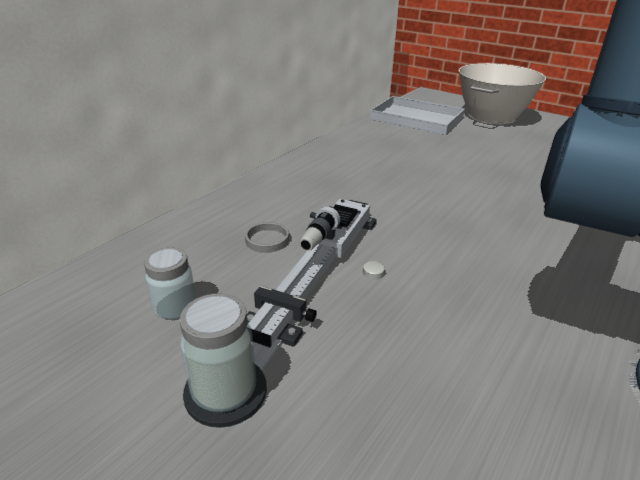

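The top view shows the thumb plate near (404,230), the stop bridge near (253,250), the jar lid at (131,241) and the cap at (361,295). The side view agrees. I'll enlarge the rail next.

```bash
cat > h.py <<'E'
import numpy as np
def ray(c,u,v,z):
    R=np.array(c["R"]);t=np.array(c["t"]);o=-R.T@t
    d=R.T@np.array([(u-c["cx"])/c["fx"],(v-c["cy"])/c["fy"],1.]);return o+d*(z-o[2])/d[2]
def proj(c,X):
    p=np.array(c["R"])@np.asarray(X)+np.array(c["t"]);return c["fx"]*p[0]/p[2]+c["cx"],c["fy"]*p[1]/p[2]+c["cy"]
E
python3 - <<'E'
import cv2
from cell import r
from h import *
im=cv2.imread("pics/top0.png")[195:290,210:475]
cv2.imwrite("pics/crop.png",cv2.convertScaleAbs(cv2.resize(im,None,fx=3,fy=3,interpolation=cv2.INTER_CUBIC),alpha=1.5))
c=r.camera("top")
for n,u,v,z in[("thumb",404,230,.054),("stop",261,246,.044)]:print(n,ray(c,u,v,z))
g=c["img"][200:260,375:430].max(2)
m=(g<45).astype("uint8");n,l,s,ce=cv2.connectedComponentsWithStats(m)
print([(x.tolist(),y.round(1)) for x,y in zip(s,ce) if x[4]>50])
E
```

```text
thumb [ 0.60946977 -0.01615878  0.054     ]
stop [0.5581514  0.20430643 0.044     ]
[([0, 0, 55, 60, 1709], array([26.6, 23.2])), ([7, 14, 41, 33, 1110], array([27.6, 29.9])), ([0, 49, 55, 11, 409], array([28.4, 54.6]))]
```

View pics/crop.png

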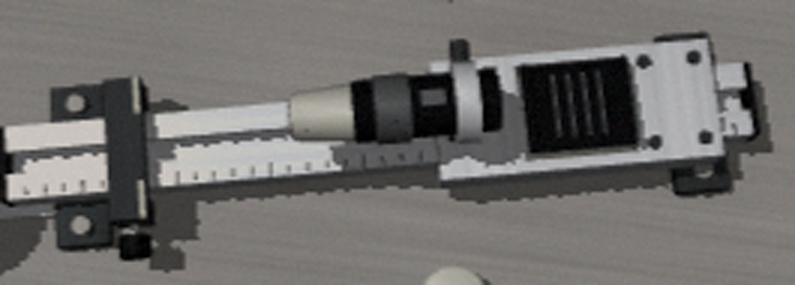

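```bash
python3 - <<'E'
from cell import r
from h import *
from scipy.spatial.transform import Rotation as Ro
c=r.camera("top")
q=lambda x,y,z:ray(c,x/3+210-.33,y/3+195-.33,z)
P=np.mean([q(*p,.056) for p in[(518,68),(627,57),(638,147),(530,156)]],0)
A=[q(*p,.044) for p in[(430,62),(707,37),(442,180),(722,157)]]
S=q(148,148,.044)
print("plate",P,"deck",np.round(A,4),"mid",np.mean(A,0),"stop",S)
f1=A[0]-A[1];f2=A[2]-A[3];print([np.degrees(np.arctan2(f[1],f[0])) for f in(f1,f2)],np.linalg.norm(f1),np.linalg.norm(f2))
f=(f1+f2);f[2]=0;f/=np.linalg.norm(f)
print("f",f,"travel",(S-P)@f-.075)
# orientation: z down, tool x along +-f
for s in(1,-1):
    x=s*f;z=np.array([0,0,-1.]);M=np.c_[x,np.cross(z,x),z];Q=Ro.from_matrix(M).as_quat()
    print(s,Q,r.solve_ik([P[0],P[1],.12],Q),r.solve_ik(np.array([P[0],P[1],.05])+.2*f,Q))
E
```

```text
plate [ 0.60827537 -0.01345546  0.056     ] deck [[ 0.626   0.0658  0.044 ]
 [ 0.6584 -0.0804  0.044 ]
 [ 0.5631  0.0524  0.044 ]
 [ 0.5936 -0.0928  0.044 ]] mid [ 0.6102765  -0.01377662  0.044     ] stop [0.56094257 0.20793309 0.044     ]
[np.float64(102.47343781405192), np.float64(101.87467498007712)] 0.14976142908030982 0.14834419226304496
f [-0.21090648  0.97750624  0.        ] travel 0.15139148241367661
1 [0.62812957 0.77810876 0.         0.        ] [-2.08258376e-01  2.38499439e-01  1.73010314e+00 -4.44089210e-16
  1.17299008e+00 -4.20760585e-01] [ 1.20630749e-01  3.04884115e-01  1.79424993e+00 -4.44089210e-16
  1.04245861e+00 -9.18714600e-02]
-1 [ 0.77810876 -0.62812957  0.         -0.        ] [-2.08258376e-01  2.38499439e-01  1.73010314e+00 -4.44089210e-16
  1.17299008e+00  2.72083207e+00] None
```

```bash
cat >> h.py <<'E'
F=np.array([-0.2109,0.9775,0]);Q=[0.62812957,0.77810876,0,0];P0=np.array([.609,-.0137,0])
E
python3 - <<'E'
from cell import r
from h import *
import cv2
r.move_gripper(0); r.movep(P0+[0,0,.16],Q)
o=r.observe();c=r.camera("wrist");cv2.imwrite("pics/w.png",c["img"])
print(o["clock"],o["ee_pos"],o["ft_force"],c["T_tool_cam"],c["fx"],c["cx"],c["cy"],o["eef_rot"])
E
```

```text
4.1917 [ 0.60907933 -0.01451642  0.16004916] [-0.16708091  0.50444136  0.57951524] [[ 1.84719050e-04 -9.71318668e-01 -2.37781435e-01  6.83456181e-02]
 [ 9.99999835e-01  5.00053227e-05  5.72575888e-04 -5.69149131e-04]
 [-5.44263312e-04 -2.37781502e-01  9.71318517e-01 -1.79269534e-01]
 [ 0.00000000e+00  0.00000000e+00  0.00000000e+00  1.00000000e+00]] 432.66237734637014 320.2901470675259 238.78288478179277 [ 6.28591872e-01  7.77735333e-01 -2.67210082e-05  9.44658326e-05]
```

View pics/w.png

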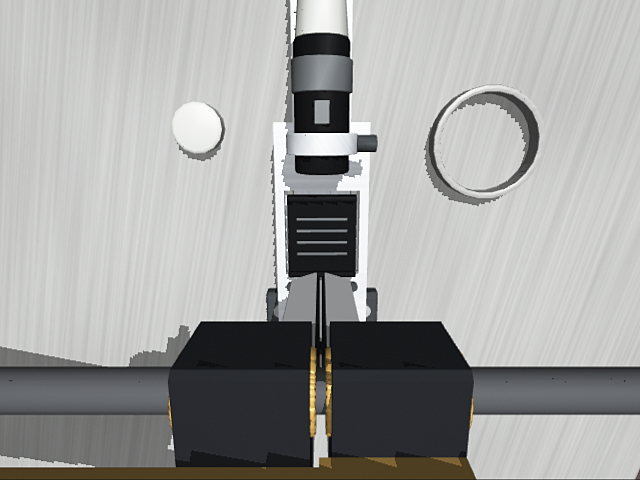

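The wrist view shows the plate spanning about (287..357, 193..277), with the fingertips just behind it in the image. I'll convert that and compare it with the top view.

```bash
python3 - <<'E'
from cell import r
from h import *
from scipy.spatial.transform import Rotation as Ro
o=r.observe();c=r.camera("wrist");T=np.array(c["T_tool_cam"]);Rw=Ro.from_quat(o["eef_rot"]).as_matrix()
R=Rw@T[:3,:3];t=Rw@T[:3,3]+o["ee_pos"]
d=dict(c,R=R.T,t=-R.T@t)
def loc(X):w=X-P0;return w@F,w@np.array([F[1],-F[0],0])
for p in[(287,193,.058),(356,193,.058),(287,277,.054),(357,277,.054),(273,123,.044),(369,123,.044)]:print(p,np.round(loc(ray(d,*p)),4))
E
```

```text
(287, 193, 0.058) [ 0.0294 -0.0222]
(356, 193, 0.058) [0.0294 0.0229]
(287, 277, 0.054) [-0.0296 -0.0236]
(357, 277, 0.054) [-0.0297  0.025 ]
(273, 123, 0.044) [ 0.0739 -0.0316]
(369, 123, 0.044) [0.0738 0.0318]
```

```bash
python3 - <<'E'
from cell import r
from h import *
p=P0+.008*F
r.move_linear(p+[0,0,.062],vel=.1); f0=np.array(r.observe()["ft_force"])
z=.055
r.move_linear(p+[0,0,z],vel=.03)
while z>.043:
    z-=.001; r.move_linear(p+[0,0,z],vel=.02); o=r.observe(); f=np.array(o["ft_force"])-f0
    print(round(o["clock"],2),round(z,4),np.round(o["ee_pos"],4),f.round(1))
    if f[2]>14:break
np.save("f0.npy",f0)
E
```

```text
6.06 0.054 [ 0.6075 -0.006   0.0542] [-0.6  1.2  0.8]
6.31 0.053 [ 0.6076 -0.0059  0.0534] [-1.2  0.1  2.5]
6.56 0.052 [ 0.6076 -0.0059  0.0526] [-1.7 -0.3  5.6]
6.81 0.051 [ 0.6076 -0.0059  0.0517] [-2.4 -0.6  6.1]
7.06 0.05 [ 0.6076 -0.0059  0.0508] [-2.8  0.2  6.7]
7.31 0.049 [ 0.6076 -0.0059  0.0498] [-2.7 -0.3  8.4]
7.56 0.048 [ 0.6077 -0.006   0.0492] [-3.9  0.4  9.5]
7.81 0.047 [ 0.6078 -0.0063  0.0491] [-6.8 -0.1 15.2]
```

```bash
python3 - <<'E'
from cell import r
from h import *
f0=np.load("f0.npy");s=.008;z=.047
L=np.array([F[1],-F[0],0])
while s<.19:
    s+=.03 if s<.12 else .004
    r.move_linear(P0+s*F+[0,0,z],vel=.06); o=r.observe(); f=np.array(o["ft_force"])-f0;w=np.array(o["ee_pos"])-P0
    print(round(o["clock"],2),round(s,3),"at",np.round([w@F,w@L,w[2]],4),"F,L,z",np.round([f@F,f@L,f[2]],1))
    if f[2]<10: z-=.0007
    if f[2]>22: z+=.0007
    if f@F<-9:break
    if f[2]<8: break
E
cat > shot.py <<'E'
import cv2,sys
from cell import r
c=r.camera("top");im=c["img"][195:290,190:455]
cv2.imwrite(sys.argv[1],cv2.convertScaleAbs(cv2.resize(im,None,fx=3,fy=3,interpolation=cv2.INTER_CUBIC),alpha=1.5))
E
python3 shot.py pics/a.png
```

```text
8.46 0.038 at [0.0378 0.0004 0.0491] F,L,z [ 0.9 -6.4 14. ]
9.11 0.068 at [0.0679 0.0003 0.0491] F,L,z [ 1.4 -6.1 14.6]
9.76 0.098 at [0.098  0.0003 0.0491] F,L,z [ 1.2 -6.9 16.2]
10.41 0.128 at [0.1282 0.0002 0.0491] F,L,z [ 0.3 -7.  15. ]
10.66 0.132 at [0.132  0.0002 0.0491] F,L,z [ 0.9 -7.5 15.1]
10.91 0.136 at [0.136  0.0003 0.0491] F,L,z [ 1.  -7.2 16.3]
11.16 0.14 at [0.14   0.0002 0.0491] F,L,z [ 1.4 -7.  15.1]
11.41 0.144 at [0.1441 0.0002 0.0491] F,L,z [ 0.8 -6.5 15.6]
11.66 0.148 at [0.1481 0.0002 0.0491] F,L,z [ 1.2 -6.9 15.2]
11.91 0.152 at [0.1521 0.0002 0.0491] F,L,z [ 0.6 -7.7 14.9]
12.16 0.156 at [0.1561 0.0002 0.0491] F,L,z [ 0.4 -7.3 15.3]
12.41 0.16 at [0.1601 0.0002 0.0491] F,L,z [ 2.1 -7.1 15.9]
12.66 0.164 at [0.1629 0.0005 0.0491] F,L,z [-2.5 -6.3 13.6]
12.91 0.168 at [0.1662 0.0014 0.0491] F,L,z [-5.3 -4.  10.8]
13.16 0.172 at [0.169  0.0019 0.0491] F,L,z [-9.3 -2.4 10.2]
```

View pics/a.png

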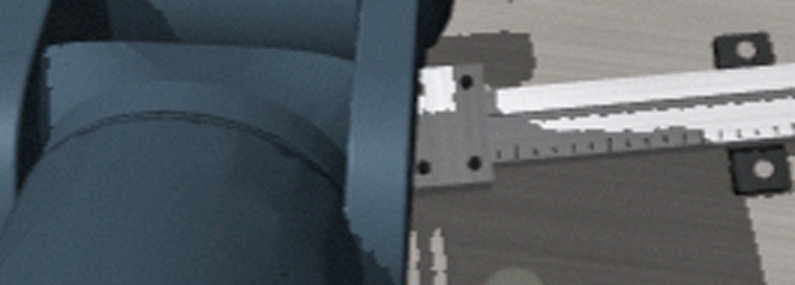

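The arm hides the front, but the carriage's rear edge is visible from about (483,63) to (495,184) in the crop. I'll check the travel against it.

```bash
python3 - <<'E'
from cell import r
from h import *
c=r.camera("top")
for a,b in[((483,63),(.6584,-.0804,.044)),((495,184),(.5936,-.0928,.044))]:
    X=ray(c,a[0]/3+190-.33,a[1]/3+195-.33,.044);print((X-np.array(b))@F)
f0=np.load("f0.npy");o=r.observe();f=np.array(o["ft_force"])-f0;print(o["clock"],f@F,f)
E
```

```text
0.15350940670399935
0.15220018632516089
13.2583 -9.579183530121794 [ 0.12845961 -9.77196051  9.28654977]
```

```bash
python3 - <<'E'
from cell import r
from h import *
p=P0+.172*F
f0=np.load("f0.npy")
for z in(.050,.054,.058,.066):
    r.move_linear(p+[0,0,z],vel=.03);o=r.observe();f=np.array(o["ft_force"])-f0;print(np.round(o["ee_pos"],4),np.round(f,1))
r.move_linear(p+[0,0,.2],vel=.15)
r.move_j([-1.3,.1,1.5,0,1.5,-.17]);print(r.observe()["clock"])
E
python3 shot.py pics/b.png
```

```text
[0.5751 0.1519 0.0517] [ 0.6 -9.1  5.8]
[0.5749 0.1518 0.0544] [ 4.1 -8.3 -0.6]
[0.5738 0.1519 0.0572] [ 4.1 -8.7 -3.7]
[0.5726 0.1547 0.066 ] [-0.7 -0.7  1.1]
18.3167
```

View pics/b.png

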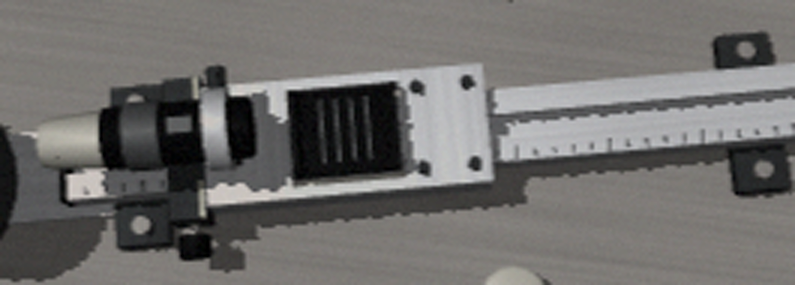

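The picture shows the carriage front touching the stop's rear face at about (208,205). The thumbscrew at (194,245) hasn't moved, allowing for the 60 px crop shift, and the plate is up.

```bash
python3 -c "
from cell import r
print(r.close_job())"
```

```text
the job is handed in; nothing more can be done
None
```

The carriage was pushed about 153 mm with the thumb plate held fully down, now rests against the unmoved stop block with the plate released, and the job was handed in at about 18 s of the 38 s allowed.

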